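# Lay out a gas filter for assembly in the service tray

### The job

Lay the gas filter out for assembly in the grey service tray: stand the filter bowl upright in the tray midway between the valve and the upturned filter head and in line with them, put the perforated basket down into the bowl and the filter candle down into the basket. Lay each white sealing ring flat and centred on top of the flange it fits: the large ring on the filter head, the small ring on the valve. Leave the valve and the head standing where they are, and do not disturb the capped jar.

Things in the scene. Friction and masses are not known exactly. Their poses are not given: they have to be found in the camera images.
- tray: Fixed flat grey plastic service tray, 140 mm (its x) by 320 mm (its y), rim 14 mm high, walls and floor 3 mm thick. Origin: centre of its underside, on the bench; z up. The valve and the filter head stand on its long centre line (its y axis), 110 mm either side of its centre; which of them is at which end changes.
- valve: Steel ball valve standing on end in the tray, 56 mm high, loose, about 0.5 kg: round foot 48 mm across, rounder body in the middle with a black knob that sticks out sideways along its +x to 47 mm from the axis at 30 mm height, and on top a flat flange 44 mm across with a 20 mm bore, facing up. Origin: centre of its underside; z up. The small ring goes on its top flange, 56 mm above the origin.
- head: Steel filter head standing upside down in the tray, 44 mm high, loose, about 0.6 kg: a squat round body with two pipe stubs (20 mm across) that stick out along its +x and -x to 41 mm from the axis at 17 mm height, and on top a wide flange 62 mm across with a 36 mm bore, facing up. Origin: centre of its underside; z up. The large ring goes on its flange face, 44 mm above the origin.
- bowl: Filter bowl: plain round steel cup, the widest of the three filter parts, standing mouth up on the bench; 58 mm outside, 55 mm high, wall 3 mm, floor 6 mm thick (inside 52 mm across, 49 mm deep). About 0.3 kg. Origin: centre of its underside; z along its axis, up.
- basket: Filter basket: slender aluminium cup with rows of black perforations, standing mouth up on the bench; 42 mm outside, 75 mm high, wall 3 mm, floor 4 mm thick (inside 36 mm across). About 0.12 kg. In the bowl it stands on the bowl's floor, with 5 mm of play all round, and its top 26 mm sticks out. Origin: centre of its underside; z along its axis, up.
- candle: Filter candle: solid slim rod standing on end on the bench; 26 mm across at its steel ends (the upper end cap is 26 mm tall), sintered copper-brown middle 23 mm across, 100 mm high. About 0.12 kg. In the basket it stands on the basket's floor, with 5 mm of play all round, and its top 29 mm sticks out. Origin: centre of its underside (foot); z along its axis, up.
- ring_large: Large white sealing ring lying flat on the bench: 50 mm outside, 36 mm inside, 8 mm thick, rigid, 25 g. Origin: on its axis, in its underside; z up.
- ring_small: Small white sealing ring lying flat on the bench: 36 mm outside, 22 mm inside, 8 mm thick, rigid, 15 g. Origin: on its axis, in its underside; z up.
- jar: Bystander: loose small clear jar with a white cap, 48 mm across and 75 mm high, standing on the bench to the left of the tray, on the far side. Not to be disturbed. Origin: centre of its underside.

How it is judged:
By the outcome, as a careful person would: the job done as asked, in the order asked, and still so for the second after the job is handed in, with the robot touching nothing.
It also fails if it takes over 109 s, if anything falls off the work surface, if the arm or the gripper's body presses on something with over 40 N, if the wrist force passes 120 N, or if a joint passes its speed limit or range.

### The arm

A 6-joint arm with a two-finger parallel gripper is mounted at the origin on the work surface. World frame = base frame: x ahead of the robot, y to its left, z up, the work surface at z = 0. Lengths are in mm, angles in rad, forces in N, time in s.
With the tool pointing down it reaches from about 300 to 775 mm from the base axis. Payload 14.6 kg.
Tool frame: the origin (TCP) lies midway between the tips of the shut fingers; the grasp point (between the pads) lies 19 mm behind it; z points along the fingers, y is the direction in which the jaws open and shut (so a half turn about z gives the same grasp; the last joint's range is limited). The gripper opens to 94 mm and grips with 3 to 60 N. Pads are 16 mm wide; open, the fingers measure 119 mm over their backs; the gripper's body (75 mm by 177 mm) begins 78 mm behind the grasp point.
Start: joints at [-1.366, 0.3, 1.521, -0, 1.321, -0.067], TCP at [147.649, -529.801, 205.446] pointing down, gripper open.
Joint ranges: [-3.03, 3.03], [-0.79, 2.21], [0.23, 2.52], [-1.04, 4.18], [0, 3.07], [-2.55, 2.55]. Speed limits (rad/s): [2.22, 2.22, 2.57, 3.14, 3.14, 3.14].

### API

Orientations are given as [roll, pitch, yaw] about the fixed x, y, z axes, in that order (R = Rz(yaw) Ry(pitch) Rx(roll)).
In Python, from cell import manip, camera gives the robot as it stands. The module is installed in compiled form; this text tells all that it offers.
- The arm moves only by the tool jog_arm, never from a script. Its argument "commands" is a list of rows, each a list of 7 numbers: the shift along the world's x, y, z in units of 1 m (1.0 is 1 m), then the turn, a rotation vector about the world's x, y, z in units of 120 degrees (1.0 is 120 degrees), then the opening, from 0 (shut) to 1 (fully open). In form: [[x, y, z, ax, ay, az, grip], ...]. A call has exactly 10 rows; each row is the pose to reach, as a shift and turn from the pose commanded when the call began; what a row does not reach only later rows make up. A row lasts 1/8 s, in which the tool goes at most 62.5 mm and 10.7 degrees, less where a joint would pass 70% of its speed; a pose out of reach is approached as far as the arm can. A call with a number of a shift or a turn outside -1 to 1 is refused whole. A call with a gripper value outside its range is refused whole. The fingers move at their own pace and stop on an object; "grip_force" is the grip in N (left out, the last holds). Time passes only in rows, so rows that repeat a pose let the fingers close, or fill a call up. It gives the time, the measured TCP pose, the force and the opening at its end, in the units of the state.
- manip.read_state(): the state, without advancing time (a new reading comes with each control period).
- camera(name): name is "side" or "top"; returns a dict with "pixels" (400x640x3 uint8, blue, green, red), "vertical_fov" (degrees; the focal length in pixels is half the picture's height over the tangent of half this angle, whatever the lens; pixels are square), "cx", "cy" (the principal point, pixels), "rvec" (rotation vector, rad) and "tvec" (3), from world to camera coordinates, as OpenCV has them. Camera axes: x right, y down, z forward; pixel columns grow to the right and rows downward; lengths in mm; the calibration is good to about 2 mm. A picture is of the moment at which its call begins. There is no depth.
- manip.sign_off(): hands the job in, once; it reports no verdict.
The state is a dict: "clock": time; "joints": joint angles; "qd": joint speeds; "effort": joint torques, N m; "eef_pos": TCP position; "eef_rot": TCP orientation; "wrist_force": force on the tool from outside, world axes, zero at the start; "moment": the same for the moment, N m; "finger_gap": finger opening in mm.
Only numpy, scipy, OpenCV 4.12 (cv2) and the standard library are available. Lean on these libraries where they do the work, as an engineer would, in place of code of your own. Each camera call takes 0.05 s, during which the arm holds its last target.

## Working session

There is one attempt and no reset: what is moved stays moved. The work goes in short steps, Python scripts to look and compute and a tool call to move; the robot and the scene stay as the last step left them, time stands still between calls to the robot, and variables do not carry over. Pictures are saved under pics/ and viewed, and the job is handed in when it is done.

Besides the shell and the picture viewer there is one more tool, called after "Request:" as a command line: name --pt "numbers of a row" for each row, then --argument value for the rest. jog_arm: Moves the arm, as the interface text tells. Its arguments: {"type":"object","properties":{"commands":{"type":"array","items":{"type":"array","items":{"type":"number"}}},"grip_force":{"type":"number"}},"required":["commands"]}

```bash
mkdir -p pics
cat > h.py <<'E'
import numpy as np,cv2
from cell import manip,camera
def cam(n):
    d=camera(n); f=200/np.tan(np.radians(d["vertical_fov"])/2)
    K=np.array([[f,0,d["cx"]],[0,f,d["cy"]],[0,0,1.]])
    R=cv2.Rodrigues(np.array(d["rvec"],float))[0]; t=np.array(d["tvec"],float).ravel()
    return d["pixels"],K,R,t
def ray(K,R,t,u,v,z):
    d=R.T@np.linalg.solve(K,[u,v,1.]); c=-R.T@t
    return c+d*(z-c[2])/d[2]
def proj(K,R,t,p):
    q=K@(R@np.asarray(p,float)+t); return q[:2]/q[2]
E
python3 - <<'E'
from h import *
for n in("side","top"):
    im,K,R,t=cam(n); cv2.imwrite(f"pics/{n}0.png",im); print(n,K[0,0],K[:2,2],-R.T@t,R.round(3).tolist())
s=manip.read_state();print(s)
E
```

```text
side 415.6213070968129 [319.30385994 199.28880098] [ 27.74237768 620.6893008  698.03500335] [[-0.754, -0.656, 0.004], [-0.404, 0.46, -0.791], [0.517, -0.598, -0.612]]
top 379.73388707417837 [323.01185832 199.19742634] [516.63885823 -11.65493831 830.12470702] [[-0.003, -1.0, 0.003], [-0.998, 0.003, -0.069], [0.069, -0.003, -0.998]]
{'clock': 0.1, 'joints': array([-1.36558582e+00,  3.00429138e-01,  1.52153793e+00, -5.84234131e-06,
        1.32071382e+00, -6.66454497e-02]), 'qd': array([ 0.00017257, -0.00148661, -0.00262447, -0.00020305, -0.00091039,
        0.0011567 ]), 'effort': array([ 8.25908810e-04, -5.32645655e+01, -3.53283477e+01,  7.09842844e-02,
        2.34820414e-02, -5.13202758e-05]), 'eef_pos': array([ 147.60676382, -529.56520683,  204.92760338]), 'eef_rot': array([-3.14050645e+00, -6.68260791e-05,  2.71857372e-01]), 'wrist_force': array([ 0.00592042, -0.91144343, -0.67568905]), 'moment': array([-0.04091935,  0.03340482, -0.02868592]), 'finger_gap': 93.65735627048676}
```

View pics/top0.png

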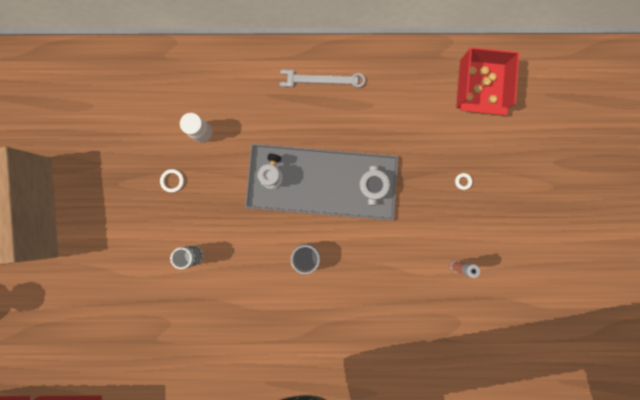

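View pics/side0.png

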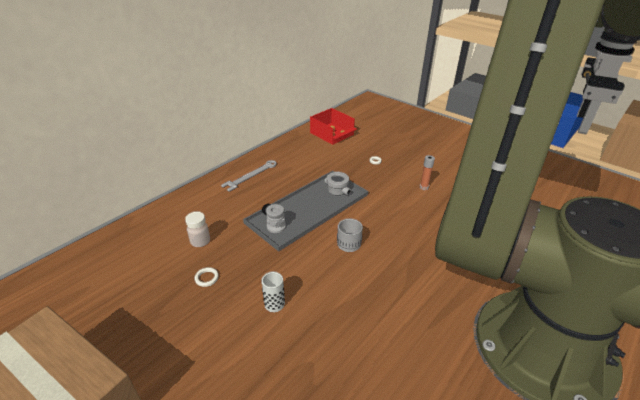

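The top view shows the valve at about (270,176), head (375,185), bowl (305,260), basket (182,258), candle (473,271), large ring (172,181), small ring (463,181) and jar (191,124). I'll zoom in to measure them.

Run:
```python
from h import *
im=cv2.imread("pics/top0.png")
cs=[(270,176),(375,185),(305,260),(182,258),(473,271),(172,181),(463,181),(191,124)]
T=[]
for u,v in cs:
    c=im[v-25:v+25,u-25:u+25]; c=cv2.resize(c,(200,200),interpolation=cv2.INTER_CUBIC)
    for k in range(0,200,40): cv2.line(c,(k,0),(k,5),(0,255,255),1);cv2.line(c,(0,k),(5,k),(0,255,255),1)
    T.append(c)
cv2.imwrite("pics/z1.png",np.vstack([np.hstack(T[:4]),np.hstack(T[4:])]))
cv2.imwrite("pics/z2.png",cv2.resize(im[135:230,235:410],(800,434),interpolation=cv2.INTER_CUBIC))
```

```text
(no output)
```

View pics/z1.png

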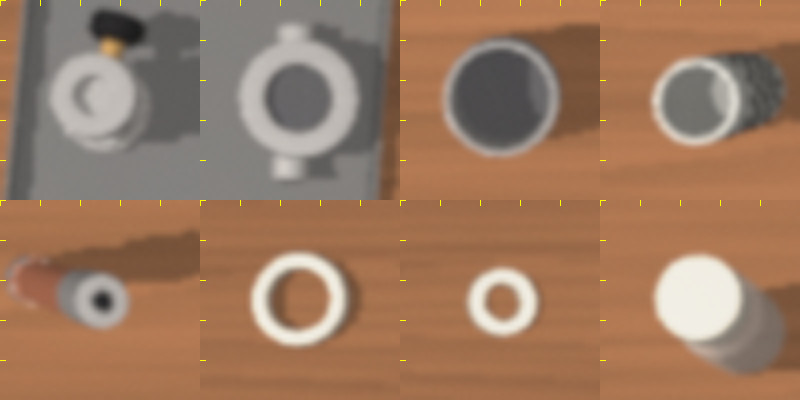

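View pics/z2.png

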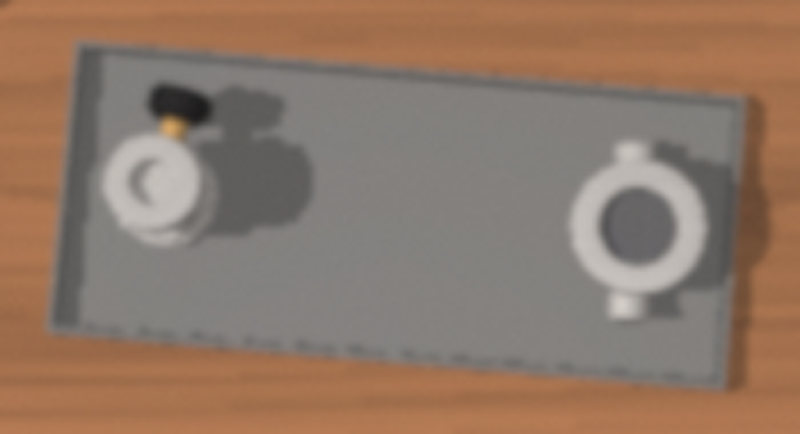

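Run:
```python
from h import *
im,K,R,t=cam("top")
P=dict(valve=(267.9,174.4,59),head=(374.1,184.4,47),bowl=(304.9,258.9,55),basket=(180.6,257.9,75),candle=(473.1,270.9,100),rl=(171.4,180.4,8),rs=(463.4,180.9,8),jar=(190.1,122.9,75))
W={k:ray(K,R,t,*p) for k,p in P.items()}
for k,w in W.items(): print(k,w.round(1), 'r',np.hypot(*w[:2]).round(0))
print(np.linalg.norm((W['valve']-W['head'])[:2]))
# white rings subpixel
g=im.astype(float).min(2)
for k in('rl','rs'):
    u,v,z=P[k];c=g[int(v)-16:int(v)+17,int(u)-16:int(u)+17];w=np.clip(c-110,0,None);yy,xx=np.mgrid[int(v)-16:int(v)+17,int(u)-16:int(u)+17]
    uu,vv=(w*xx).sum()/w.sum(),(w*yy).sum()/w.sum();print(k,uu,vv,ray(K,R,t,uu,vv,8)[:2].round(1))
# tray corners at rim z=14 from z2 crop
for x,y in((80,42),(748,95),(730,390),(48,332)): print(ray(K,R,t,235+(x+.5)/4.571-.5,135+(y+.5)/4.571-.5,14)[:2].round(1))
im2,K2,R2,t2=cam("side")
b=cv2.resize(im2[100:350,150:480],None,fx=2.4,fy=2.4,interpolation=cv2.INTER_CUBIC)
D=dict(valve=22,head=31,bowl=29,basket=21,candle=13,rl=25,rs=18,jar=24)
for k,w in W.items():
    pts=np.array([(proj(K2,R2,t2,[w[0]+D[k]*np.cos(a),w[1]+D[k]*np.sin(a),w[2]])-[150,100]+.5)*2.4-.5 for a in np.linspace(0,6.28,60)])
    cv2.polylines(b,[np.round(pts*16).astype(int)],True,(0,255,0),1,cv2.LINE_AA,4)
cv2.imwrite("pics/s1.png",b)
```

```text
valve [621.5  98.3  59. ] r 629.0
head [ 601.6 -120.2   47. ] r 614.0
bowl [449.6  22.9  55. ] r 450.0
basket [454.2 266.8  75. ] r 527.0
candle [ 429.7 -299.4  100. ] r 524.0
rl [615.9 315.3   8. ] r 692.0
rs [ 612.9 -320.5    8. ] r 692.0
jar [724.5 253.8  75. ] r 768.0
219.47099791935045
rl 171.14208420478312 180.39178866963718 [615.9 315.9]
rs 463.1793125810635 181.0107652399481 [ 612.7 -320. ]
[694.8 139.5]
[ 668.4 -178.1]
[ 528.4 -167.3]
[556.7 153.3]
```

View pics/s1.png

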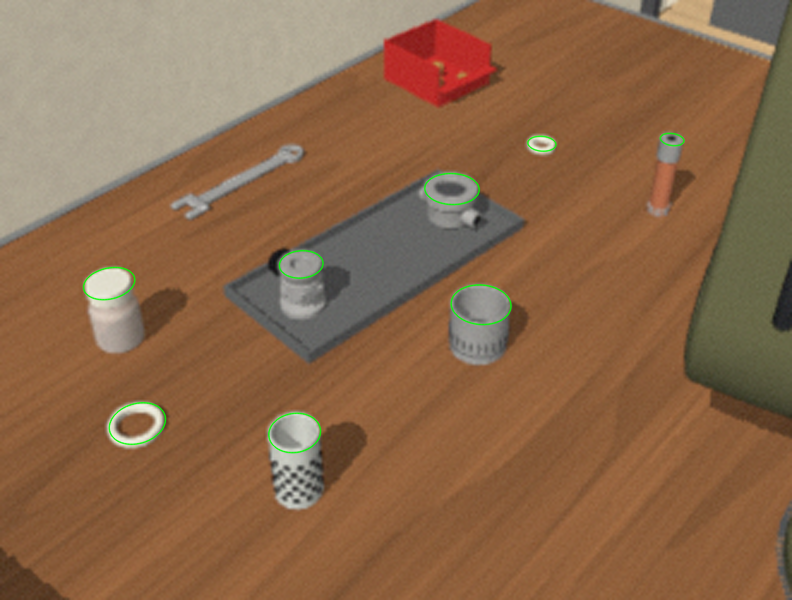

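Both cameras agree to about 1 mm, and the valve–head distance measures 219.5 mm against 220 expected. Next is the bowl.

Request:
jog_arm --pt "0.01 0.018 0 0 0 -0.01 1" --pt "0.04 0.073 0 0 0 -0.03 1" --pt "0.07 0.128 0 0 0 -0.06 1" --pt "0.1 0.183 0 0 0 -0.09 1" --pt "0.13 0.238 0 0 0 -0.12 1" --pt "0.16 0.293 -0.005 0 0 -0.15 1" --pt "0.19 0.348 -0.015 0 0 -0.1733 1" --pt "0.22 0.403 -0.03 0 0 -0.1733 1" --pt "0.25 0.458 -0.045 0 0 -0.1733 1" --pt "0.28 0.513 -0.06 0 0 -0.1733 1" --grip_force 20

```text
clock: 1.45
eef_pos: [424.8, -21.3, 147.0]
eef_rot: [3.141, -0.001, -0.091]
wrist_force: [-0.1, -1.5, 1.1]
finger_gap: 94.0
```

Request:
jog_arm --pt "0.016 0.029 0 0 0 0 1" --pt "0.022 0.0397 0 0 0 0 1" --pt "0.022 0.0397 -0.025 0 0 0 1" --pt "0.022 0.0397 -0.055 0 0 0 1" --pt "0.022 0.0397 -0.085 0 0 0 1" --pt "0.022 0.0397 -0.11 0 0 0 1" --pt "0.022 0.0397 -0.128 0 0 0 1" --pt "0.022 0.0397 -0.1335 0 0 0 1" --pt "0.022 0.0397 -0.1335 0 0 0 1" --pt "0.022 0.0397 -0.1335 0 0 0 0"

```text
clock: 2.7
eef_pos: [446.5, 16.2, 14.5]
eef_rot: [-3.142, -0.001, -0.091]
wrist_force: [0.2, -0.4, -0.3]
finger_gap: 87.1
```

Request:
jog_arm --pt "0 0 0 0 0 0 0" --pt "0 0 0 0 0 0 0" --pt "0 0 0 0 0 0 0" --pt "0 0 0 0 0 0 0" --pt "0 0 0.01 0 0 0 0" --pt "0 0 0.03 0 0 0 0" --pt "0 0 0.05 0 0 0 0" --pt "0 0 0.06 0 0 0 0" --pt "0 0 0.06 0 0 0 0" --pt "0 0 0.06 0 0 0 0"

```text
clock: 3.95
eef_pos: [445.7, 16.4, 73.1]
eef_rot: [3.141, 0.001, -0.091]
wrist_force: [-0.8, 0.6, -2.0]
finger_gap: 57.8
```

Run:
```python
from h import *
im,K,R,t=cam("top");im2,K2,R2,t2=cam("side")
p=manip.read_state()['eef_pos']; print(p, manip.read_state()['wrist_force'])
z=p[2]-12+55
def crop(im,K,R,t,c,f):
    q=proj(K,R,t,[p[0],p[1],z]).astype(int); o=q-50
    b=cv2.resize(im[o[1]:o[1]+100,o[0]:o[0]+100],(400,400),interpolation=cv2.INTER_CUBIC)
    pts=np.array([(proj(K,R,t,[p[0]+29*np.cos(a),p[1]+29*np.sin(a),z])-o+.5)*4-.5 for a in np.linspace(0,6.28,60)])
    cv2.polylines(b,[np.round(pts*16).astype(int)],True,(0,255,0),1,cv2.LINE_AA,4); return b
cv2.imwrite("pics/g1.png",np.hstack([crop(im,K,R,t,0,0),crop(im2,K2,R2,t2,0,0)]))
```

```text
[445.70851337  16.37671758  73.09416499] [ 0.34065972 -0.25652823 -2.57068805]
```

View pics/g1.png

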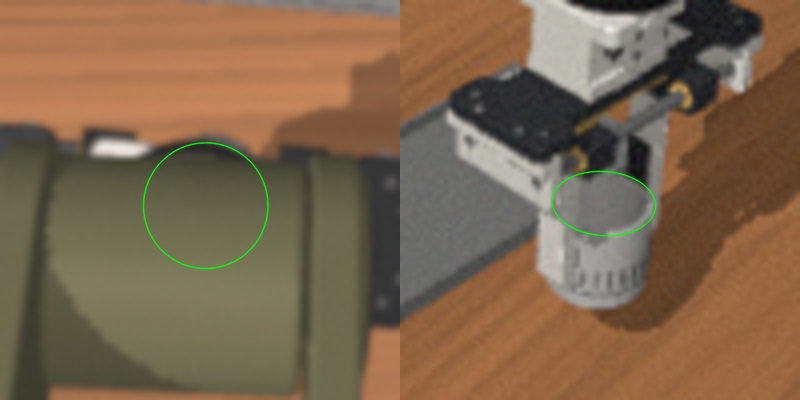

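Run:
```python
from h import *
im,K,R,t=cam("side")
s=manip.read_state();p=s['eef_pos']; print(p,s['joints'].round(4),s['finger_gap'])
z0=p[2]-13.7
B=[]
for dx in(0,4):
    o=(proj(K,R,t,[p[0],p[1],z0+30])-50).astype(int)
    b=cv2.resize(im[o[1]:o[1]+100,o[0]:o[0]+100],(400,400),interpolation=cv2.INTER_CUBIC)
    for h in(0,55):
        pts=np.array([(proj(K,R,t,[p[0]+dx+29*np.cos(a),p[1]+29*np.sin(a),z0+h])-o+.5)*4-.5 for a in np.linspace(0,6.28,60)])
        cv2.polylines(b,[np.round(pts*16).astype(int)],True,(0,255,0),1,cv2.LINE_AA,4)
    B.append(b)
cv2.imwrite("pics/g2.png",np.hstack(B))
```

```text
[445.76255388  16.39197983  73.14977024] [-0.0454  0.2406  1.9387  0.      0.9634  1.6166] 58.05098280759205
```

View pics/g2.png

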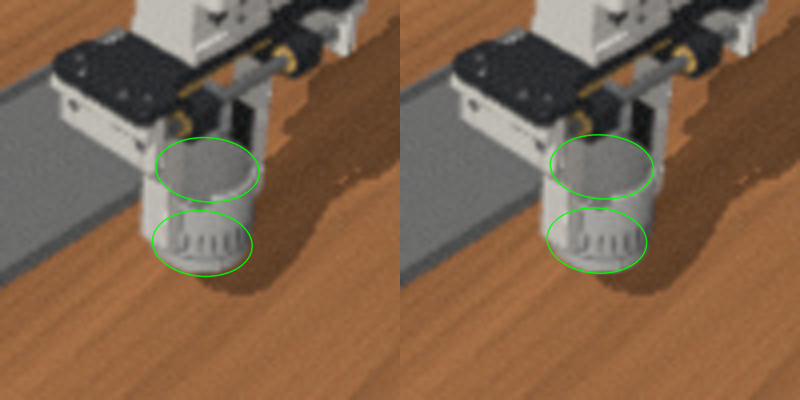

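Request:
jog_arm --pt "0.015 -0.003 0 0 0 0 0" --pt "0.04 -0.007 0 0 0 0 0" --pt "0.07 -0.012 0 0 0 0 0" --pt "0.1 -0.017 0 0 0 0 0" --pt "0.13 -0.022 0 0 0 0 0" --pt "0.152 -0.026 0 0 0 0 0" --pt "0.162 -0.0274 -0.01 0 0 0 0" --pt "0.162 -0.0274 -0.025 0 0 0 0" --pt "0.162 -0.0274 -0.035 0 0 0 0" --pt "0.162 -0.0274 -0.035 0 0 0 0"

```text
clock: 5.35
eef_pos: [607.1, -10.8, 37.6]
eef_rot: [3.142, 0.002, -0.091]
wrist_force: [-0.1, -0.3, -2.3]
finger_gap: 57.7
```

Run:
```python
from h import *
for i in range(3):
    s=manip.read_state();print(s['clock'],s['eef_pos'],s['eef_rot'],s['finger_gap'])
    cam('top')
```

```text
5.35 [607.10391002 -10.83980171  37.60859621] [ 3.14158879e+00  2.04663327e-03 -9.10304876e-02] 57.6908178825892
5.4 [607.62671937 -10.907843    38.46548912] [-3.14157828e+00  7.22955699e-04 -9.10632441e-02] 57.83246145551949
5.45 [608.0022521  -10.93022668  38.99696789] [-3.14156408e+00 -2.59266139e-04 -9.10457940e-02] 57.66762875479355
```

Request:
jog_arm --pt "0 0 -0.01 0 0 0 0" --pt "0 0 -0.017 0 0 0 0" --pt "0 0 -0.021 0 0 0 0" --pt "0 0 -0.022 0 0 0 0" --pt "0 0 -0.022 0 0 0 0" --pt "0 0 -0.022 0 0 0 0" --pt "0 0 -0.022 0 0 0 0.75" --pt "0 0 -0.022 0 0 0 0.9" --pt "0 0 -0.022 0 0 0 0.9" --pt "0 0 -0.022 0 0 0 0.9"

```text
clock: 6.75
eef_pos: [608.1, -11.0, 16.7]
eef_rot: [-3.142, -0.0, -0.091]
wrist_force: [-0.7, 0.7, -0.7]
finger_gap: 84.6
```

Request:
jog_arm --pt "0 0 0.02 0 0 0 0.9" --pt "0 0 0.06 0 0 0 1" --pt "-0.01 0.018 0.1 0 0 0 1" --pt "-0.034 0.062 0.11 0 0 0 1" --pt "-0.062 0.112 0.11 0 0 0 1" --pt "-0.09 0.162 0.11 0 0 0 1" --pt "-0.118 0.212 0.11 0 0 0 1" --pt "-0.14 0.254 0.11 0 0 0 1" --pt "-0.154 0.278 0.11 0 0 0 1" --pt "-0.154 0.278 0.1 0 0 0 1"

```text
clock: 8.0
eef_pos: [453.9, 268.4, 118.3]
eef_rot: [-3.14, -0.002, -0.089]
wrist_force: [0.4, 0.1, 0.3]
finger_gap: 94.5
```

Run:
```python
from h import *
im,K,R,t=cam("top");cv2.imwrite("pics/t2.png",im)
im2,K2,R2,t2=cam("side");cv2.imwrite("pics/s2.png",im2)
s=manip.read_state();print(s['eef_pos'])
c=cv2.resize(im[135:230,235:410],(800,434),interpolation=cv2.INTER_CUBIC)
cv2.imwrite("pics/t2z.png",c)
```

```text
[454.00326651 266.36876461 116.31087174]
```

View pics/t2z.png

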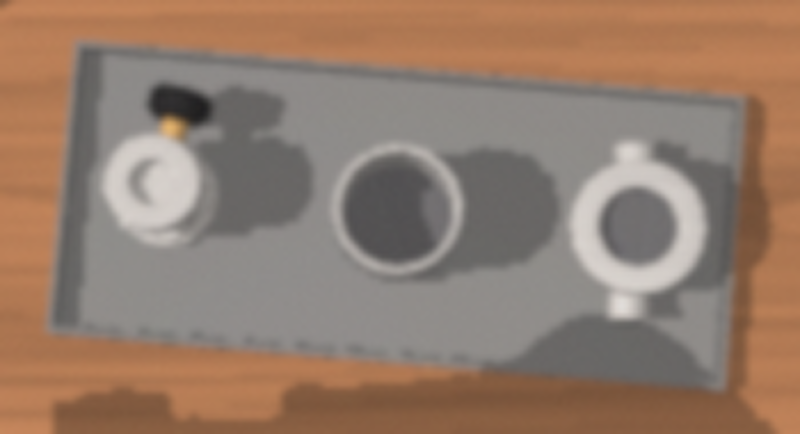

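View pics/s2.png

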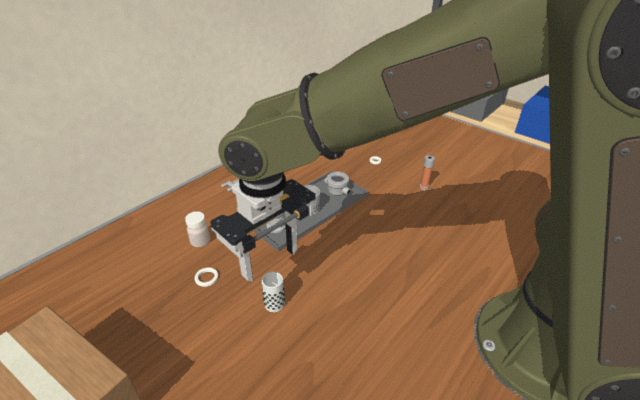

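Run:
```python
from h import *
im,K,R,t=cam("top")
f=lambda x,y,z:ray(K,R,t,235+(x+.5)/4.571-.5,135+(y+.5)/4.571-.5,z)[:2]
g=cv2.imread("pics/t2z.png")
b=f(398,209.5,58);v=f(152,182,59);h=f(638.5,227,47);print(b,v,h,(v+h)/2)
d=(v-h)/np.linalg.norm(v-h);e=b-(v+h)/2;print('along',e@d,'lateral',d[0]*e[1]-d[1]*e[0])
W=[(b,58,29),(v,59,22),(h,47,31)]
for p,z,r in W:
    pts=np.array([((proj(K,R,t,[p[0]+r*np.cos(a),p[1]+r*np.sin(a),z])-[235,135]+.5)*4.571-.5) for a in np.linspace(0,6.28,60)])
    cv2.polylines(g,[np.round(pts*16).astype(int)],True,(0,255,0),1,cv2.LINE_AA,4)
cv2.imwrite("pics/t2zc.png",g)
```

```text
[608.87107001 -11.55045018] [621.44806915  98.41435737] [ 601.87448743 -120.63592626] [611.66127829 -11.11078444]
along -0.6862548885668258 lateral 2.7400040993798607
```

View pics/t2zc.png

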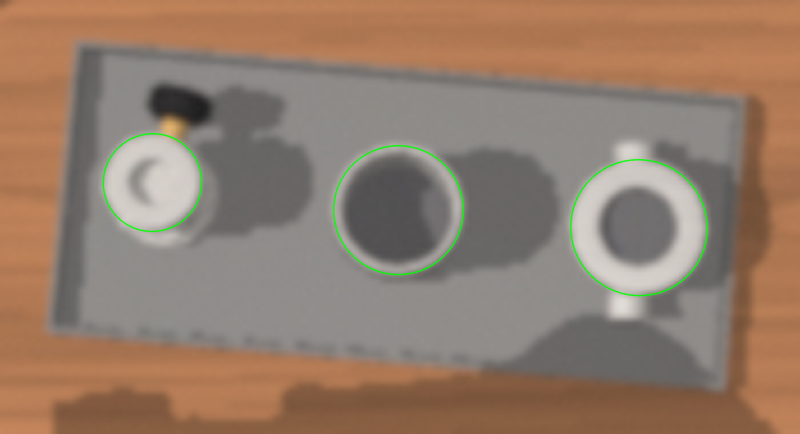

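The bowl sits 2.8 mm off the valve–head line, so I'll go back and correct it.

Request:
jog_arm --pt "0.01 -0.018 0 0 0 0 1" --pt "0.034 -0.062 0 0 0 0 1" --pt "0.062 -0.112 0 0 0 0 1" --pt "0.09 -0.162 0 0 0 0 1" --pt "0.118 -0.212 0 0 0 0 1" --pt "0.142 -0.256 0 0 0 0 1" --pt "0.1545 -0.278 0 0 0 0 1" --pt "0.1545 -0.278 -0.02 0 0 0 0.95" --pt "0.1545 -0.278 -0.05 0 0 0 0.9" --pt "0.1545 -0.278 -0.08 0 0 0 0.85"

```text
clock: 9.4
eef_pos: [608.7, -12.6, 36.2]
eef_rot: [3.142, -0.0, -0.093]
wrist_force: [0.9, 0.3, -0.3]
finger_gap: 80.9
```

Request:
jog_arm --pt "0 0 -0.012 0 0 0 0.85" --pt "0 0 -0.018 0 0 0 0.85" --pt "0 0 -0.018 0 0 0 0.85" --pt "0 0 -0.018 0 0 0 0" --pt "0 0 -0.018 0 0 0 0" --pt "0 0 -0.018 0 0 0 0" --pt "0 0 -0.018 0 0 0 0" --pt "0 0 -0.018 0 0 0 0" --pt "0 0 -0.014 0 0 0 0" --pt "0 0 -0.014 0 0 0 0"

```text
clock: 10.65
eef_pos: [608.5, -11.0, 22.7]
eef_rot: [-3.142, 0.0, -0.091]
wrist_force: [-0.0, 0.7, -1.3]
finger_gap: 57.6
```

Request:
jog_arm --pt "0.0014 0.0002 0 0 0 0 0" --pt "0.0028 0.0004 0 0 0 0 0" --pt "0.0028 0.0004 -0.002 0 0 0 0" --pt "0.0028 0.0004 -0.004 0 0 0 0" --pt "0.0028 0.0004 -0.0045 0 0 0 0" --pt "0.0028 0.0004 -0.0045 0 0 0 0" --pt "0.0028 0.0004 -0.0045 0 0 0 0.75" --pt "0.0028 0.0004 -0.0045 0 0 0 0.85" --pt "0.0028 0.0004 -0.0045 0 0 0 0.85" --pt "0.0028 0.0004 0.01 0 0 0 0.85"

```text
clock: 11.9
eef_pos: [610.8, -10.6, 32.3]
eef_rot: [3.142, 0.002, -0.091]
wrist_force: [-0.8, 0.7, -0.6]
finger_gap: 79.8
```

Request:
jog_arm --pt "0 0 0.05 0 0 0 1" --pt "-0.01 0.018 0.08 0 0 0 1" --pt "-0.034 0.062 0.085 0 0 0 1" --pt "-0.062 0.112 0.085 0 0 0 1" --pt "-0.09 0.162 0.085 0 0 0 1" --pt "-0.118 0.212 0.085 0 0 0 1" --pt "-0.142 0.256 0.085 0 0 0 1" --pt "-0.157 0.2775 0.08 0 0 0 1" --pt "-0.157 0.2775 0.065 0 0 0 1" --pt "-0.157 0.2775 0.055 0 0 0 1"

```text
clock: 13.15
eef_pos: [454.6, 266.2, 87.0]
eef_rot: [3.141, 0.0, -0.091]
wrist_force: [0.0, -0.8, 0.1]
finger_gap: 93.9
```

Run:
```python
from h import *
im,K,R,t=cam("top")
s=manip.read_state();print(s['eef_pos'])
c=cv2.resize(im[135:230,235:410],(800,434),interpolation=cv2.INTER_CUBIC)
p=(611.7,-11.1)
for p,z,r in(((611.7,-11.1),58,29),((621.45,98.4),59,22),((601.9,-120.6),47,31)):
    pts=np.array([((proj(K,R,t,[p[0]+r*np.cos(a),p[1]+r*np.sin(a),z])-[235,135]+.5)*4.571-.5) for a in np.linspace(0,6.28,60)])
    cv2.polylines(c,[np.round(pts*16).astype(int)],True,(0,255,0),1,cv2.LINE_AA,4)
cv2.imwrite("pics/t3z.png",c)
```

```text
[454.26881437 265.72967232  85.80087671]
```

View pics/t3z.png

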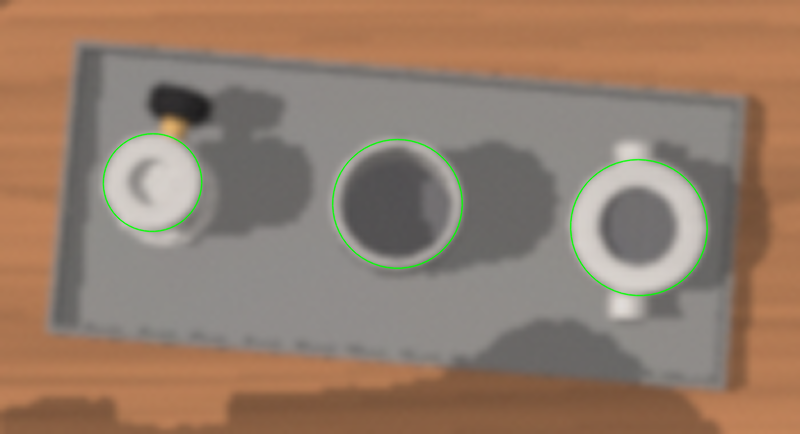

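The bowl is now on target. Next is the basket.

Request:
jog_arm --pt "0 0.001 -0.015 0 0 0 1" --pt "0 0.001 -0.029 0 0 0 1" --pt "0 0.001 -0.029 0 0 0 1" --pt "0 0.001 -0.029 0 0 0 0" --pt "0 0.001 -0.029 0 0 0 0" --pt "0 0.001 -0.029 0 0 0 0" --pt "0 0.001 -0.029 0 0 0 0" --pt "0 0.001 -0.029 0 0 0 0" --pt "0 0.001 -0.029 0 0 0 0" --pt "0 0.001 -0.029 0 0 0 0"

```text
clock: 14.45
eef_pos: [454.4, 267.9, 58.7]
eef_rot: [3.142, 0.0, -0.091]
wrist_force: [-0.2, -1.6, 1.0]
finger_gap: 41.9
```

Request:
jog_arm --pt "0 0 0.01 0 0 0 0" --pt "0 0 0.03 0 0 0 0" --pt "0 0 0.06 0 0 0 0" --pt "0 0 0.085 0 0 0 0" --pt "0 0 0.1 0 0 0 0" --pt "0.005 -0.009 0.105 0 0 0 0" --pt "0.02 -0.036 0.105 0 0 0 0" --pt "0.035 -0.063 0.105 0 0 0 0" --pt "0.04 -0.072 0.105 0 0 0 0" --pt "0.04 -0.072 0.105 0 0 0 0"

```text
clock: 15.7
eef_pos: [494.4, 195.4, 163.2]
eef_rot: [3.141, 0.001, -0.092]
wrist_force: [-0.3, 0.3, -0.7]
finger_gap: 41.4
```

```bash
cat > ov.py <<'E'
from h import *
def ov(name,h,r,zoff,fn,dxs=(0,3),n=100):
    im,K,R,t=cam(name)
    s=manip.read_state();p=s['eef_pos']; print(p,s['finger_gap'],s['wrist_force'].round(1))
    z0=p[2]-zoff; B=[]
    for dx in dxs:
        o=(proj(K,R,t,[p[0],p[1],z0+h/2])-n/2).astype(int); o=np.clip(o,0,[640-n,400-n])
        k=400//n
        b=cv2.resize(im[o[1]:o[1]+n,o[0]:o[0]+n],(n*k,n*k),interpolation=cv2.INTER_CUBIC)
        for hh in(0,h):
            pts=np.array([(proj(K,R,t,[p[0]+dx+r*np.cos(a),p[1]+r*np.sin(a),z0+hh])-o+.5)*k-.5 for a in np.linspace(0,6.28,60)])
            cv2.polylines(b,[np.round(pts*16).astype(int)],True,(0,255,0),1,cv2.LINE_AA,4)
        B.append(b)
    cv2.imwrite(fn,np.hstack(B))
E
python3 -c "
from ov import *
ov('side',75,21,57,'pics/b1.png')"
```

```text
[494.12213812 195.99892256 163.33972721] 41.99727792876787 [-0.4 -1.1 -1.6]
```

View pics/b1.png

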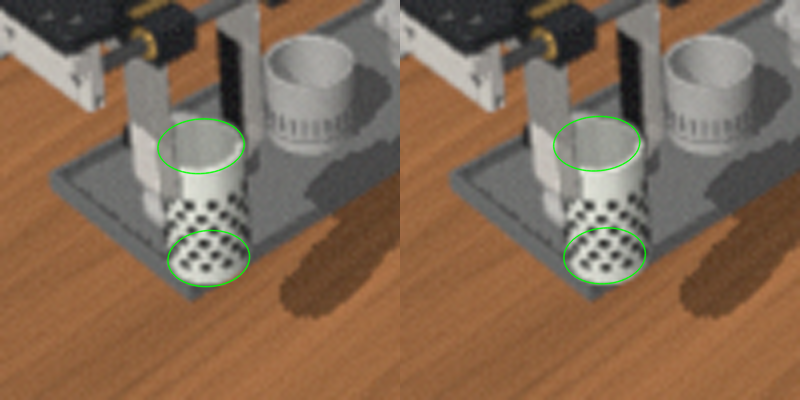

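Request:
jog_arm --pt "0.01 -0.018 0 0 0 0 0" --pt "0.03 -0.053 0 0 0 0 0" --pt "0.055 -0.097 0 0 0 0 0" --pt "0.08 -0.141 0 0 0 0 0" --pt "0.1 -0.176 0 0 0 0 0" --pt "0.113 -0.199 0 0 0 0 0" --pt "0.1175 -0.207 0 0 0 0 0" --pt "0.1175 -0.207 -0.01 0 0 0 0" --pt "0.1175 -0.207 -0.025 0 0 0 0" --pt "0.1175 -0.207 -0.03 0 0 0 0"

```text
clock: 17.0
eef_pos: [611.0, -10.2, 132.1]
eef_rot: [-3.142, 0.002, -0.09]
wrist_force: [0.2, -0.1, -1.6]
finger_gap: 41.9
```

```bash
python3 -c "
from ov import *
ov('side',75,21,58.5,'pics/b2.png',(0,))"
```

```text
[611.134088   -10.34676844 132.01135127] 41.673491006060246 [-0.3  0.9 -1.5]
```

View pics/b2.png

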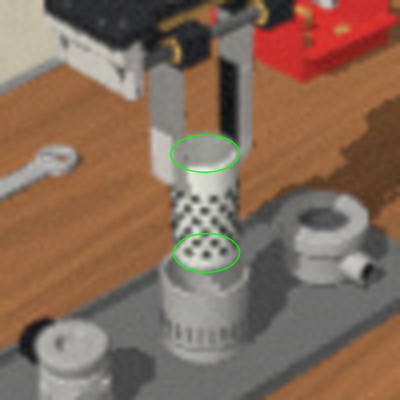

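Basket centred over the bowl; descending.

Request:
jog_arm --pt "0 0 -0.01 0 0 0 0" --pt "0 0 -0.02 0 0 0 0" --pt "0 0 -0.03 0 0 0 0" --pt "0 0 -0.04 0 0 0 0" --pt "0 0 -0.05 0 0 0 0" --pt "0 0 -0.058 0 0 0 0" --pt "0 0 -0.062 0 0 0 0" --pt "0 0 -0.064 0 0 0 0" --pt "0 0 -0.064 0 0 0 0" --pt "0 0 -0.064 0 0 0 0"

```text
clock: 18.3
eef_pos: [612.0, -11.1, 70.0]
eef_rot: [-3.142, -0.0, -0.091]
wrist_force: [-0.1, 0.6, -1.5]
finger_gap: 41.7
```

Request:
jog_arm --pt "0 0 -0.001 0 0 0 0" --pt "0 0 -0.002 0 0 0 0" --pt "0 0 -0.002 0 0 0 0" --pt "0 0 -0.002 0 0 0 0.6" --pt "0 0 -0.002 0 0 0 0.7" --pt "0 0 -0.002 0 0 0 0.7" --pt "0 0 -0.002 0 0 0 0.7" --pt "0 0 0.01 0 0 0 0.7" --pt "0 0 0.04 0 0 0 0.7" --pt "0 0 0.075 0 0 0 0.7"

```text
clock: 19.55
eef_pos: [611.7, -11.1, 146.2]
eef_rot: [3.142, 0.0, -0.091]
wrist_force: [-0.2, 0.7, 0.1]
finger_gap: 65.8
```

Request:
jog_arm --pt "-0.01 -0.016 0 0 0 0 0.7" --pt "-0.03 -0.048 0 0 0 0 0.7" --pt "-0.06 -0.096 0 0 0 0 0.7" --pt "-0.09 -0.143 0 0 0 0 0.7" --pt "-0.12 -0.19 0 0 0 0 0.7" --pt "-0.15 -0.238 0 0 0 0 0.7" --pt "-0.17 -0.27 0 0 0 0 0.7" --pt "-0.182 -0.288 -0.005 0 0 0 0.7" --pt "-0.182 -0.288 -0.02 0 0 0 0.7" --pt "-0.182 -0.288 -0.02 0 0 0 0.7"

```text
clock: 20.8
eef_pos: [429.4, -298.2, 123.2]
eef_rot: [-3.14, 0.002, -0.091]
wrist_force: [0.0, 0.3, -0.5]
finger_gap: 65.7
```

Run:
```python
from h import *
im,K,R,t=cam("top")
s=manip.read_state();print(s['eef_pos'])
c=cv2.resize(im[135:230,235:410],(800,434),interpolation=cv2.INTER_CUBIC)
for p,z,r in(((611.7,-11.1),58,29),((611.7,-11.1),84,21),((621.45,98.4),59,22),((601.9,-120.6),47,31)):
    pts=np.array([((proj(K,R,t,[p[0]+r*np.cos(a),p[1]+r*np.sin(a),z])-[235,135]+.5)*4.571-.5) for a in np.linspace(0,6.28,60)])
    cv2.polylines(c,[np.round(pts*16).astype(int)],True,(0,255,0),1,cv2.LINE_AA,4)
cv2.imwrite("pics/t4z.png",c)
im,K,R,t=cam("side"); cv2.imwrite("pics/s4.png",cv2.resize(im[100:300,200:520],(800,500),interpolation=cv2.INTER_CUBIC))
```

```text
[ 429.88632883 -298.25572606  123.99933174]
```

View pics/t4z.png

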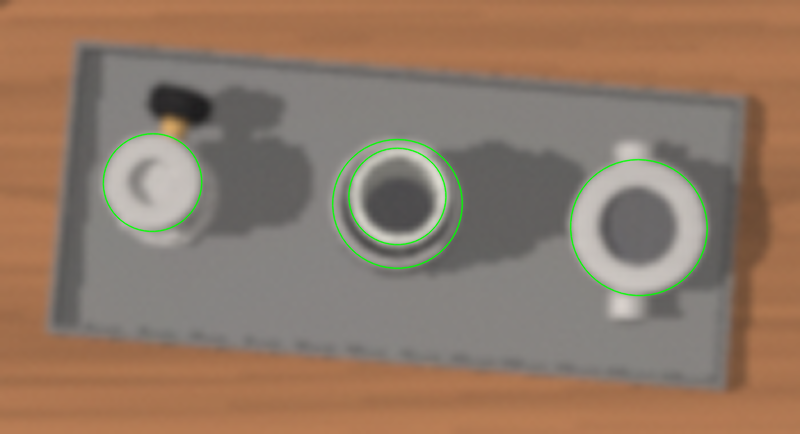

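View pics/s4.png

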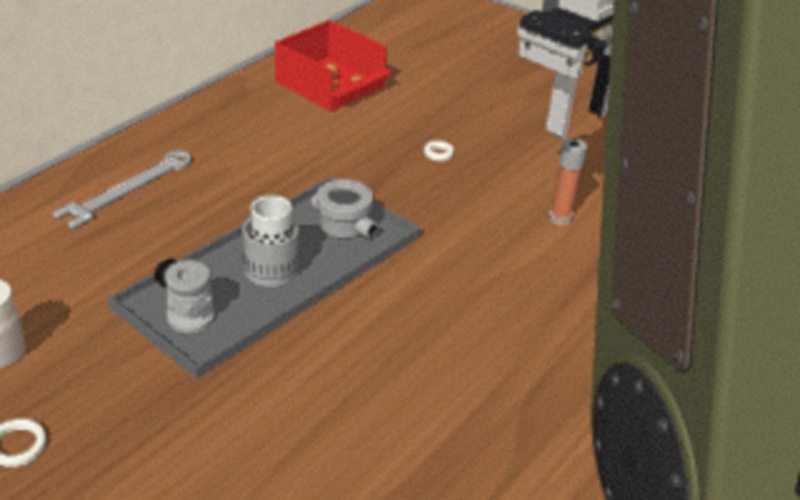

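The basket stands centred in the bowl. Next is the candle.

Request:
jog_arm --pt "0 -0.0005 -0.015 0 0 0 0.7" --pt "0 -0.0005 -0.032 0 0 0 0.7" --pt "0 -0.0005 -0.046 0 0 0 0.7" --pt "0 -0.0005 -0.046 0 0 0 0.7" --pt "0 -0.0005 -0.046 0 0 0 0" --pt "0 -0.0005 -0.046 0 0 0 0" --pt "0 -0.0005 -0.046 0 0 0 0" --pt "0 -0.0005 -0.046 0 0 0 0" --pt "0 -0.0005 -0.046 0 0 0 0" --pt "0 -0.0005 -0.046 0 0 0 0"

```text
clock: 22.15
eef_pos: [430.0, -299.7, 78.9]
eef_rot: [3.141, -0.0, -0.091]
wrist_force: [-0.1, -0.1, 1.2]
finger_gap: 25.6
```

Request:
jog_arm --pt "0 0 0 0 0 0 0" --pt "0 0 0.01 0 0 0 0" --pt "0 0 0.03 0 0 0 0" --pt "0 0 0.06 0 0 0 0" --pt "0 0 0.09 0 0 0 0" --pt "0 0 0.12 0 0 0 0" --pt "0.01 0.016 0.13 0 0 0 0" --pt "0.03 0.048 0.13 0 0 0 0" --pt "0.045 0.071 0.13 0 0 0 0" --pt "0.05 0.079 0.13 0 0 0 0"

```text
clock: 23.4
eef_pos: [480.5, -218.7, 208.1]
eef_rot: [-3.141, 0.001, -0.089]
wrist_force: [-0.7, 0.3, -2.2]
finger_gap: 25.2
```

Request:
jog_arm --pt "0.02 0.032 0 0 0 0 0" --pt "0.045 0.071 0 0 0 0 0" --pt "0.07 0.111 0 0 0 0 0" --pt "0.095 0.15 0 0 0 0 0" --pt "0.115 0.182 0 0 0 0 0" --pt "0.127 0.201 0 0 0 0 0" --pt "0.132 0.209 0 0 0 0 0" --pt "0.132 0.209 0 0 0 0 0" --pt "0.132 0.209 -0.01 0 0 0 0" --pt "0.132 0.209 -0.01 0 0 0 0"

```text
clock: 24.65
eef_pos: [611.2, -12.4, 197.7]
eef_rot: [3.142, 0.002, -0.092]
wrist_force: [0.3, 0.0, -1.1]
finger_gap: 25.5
```

```bash
python3 -c "
from ov import *
ov('side',100,13,78.5,'pics/c1.png',(0,2))"
```

```text
[611.49232038 -12.2359565  198.25519736] 25.423274405968872 [-0.2 -0.6 -2. ]
```

View pics/c1.png

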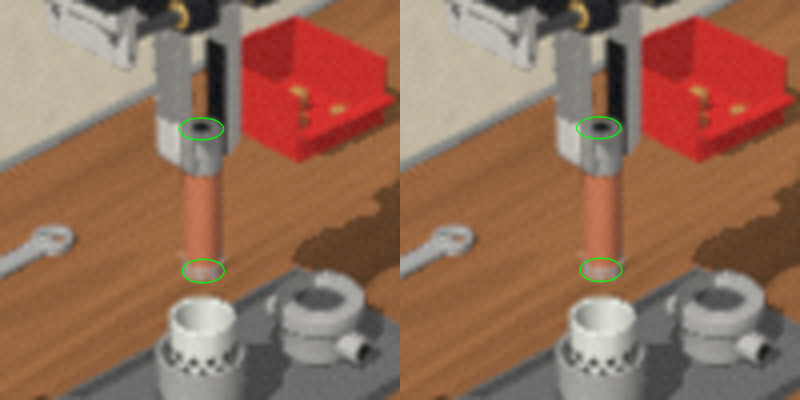

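Request:
jog_arm --pt "0 0.001 -0.01 0 0 0 0" --pt "0 0.001 -0.022 0 0 0 0" --pt "0 0.001 -0.034 0 0 0 0" --pt "0 0.001 -0.046 0 0 0 0" --pt "0 0.001 -0.058 0 0 0 0" --pt "0 0.001 -0.07 0 0 0 0" --pt "0 0.001 -0.082 0 0 0 0" --pt "0 0.001 -0.094 0 0 0 0" --pt "0 0.001 -0.102 0 0 0 0" --pt "0 0.001 -0.104 0 0 0 0"

```text
clock: 25.95
eef_pos: [611.7, -10.6, 94.1]
eef_rot: [-3.142, 0.001, -0.091]
wrist_force: [-0.4, 0.1, -1.4]
finger_gap: 25.6
```

```bash
python3 -c "
from ov import *
ov('side',100,13,78.5,'pics/c2.png',(0,))"
```

```text
[611.84805826 -10.60969884  94.35309604] 25.09174641809623 [ 0.5 -0.  -1.9]
```

View pics/c2.png

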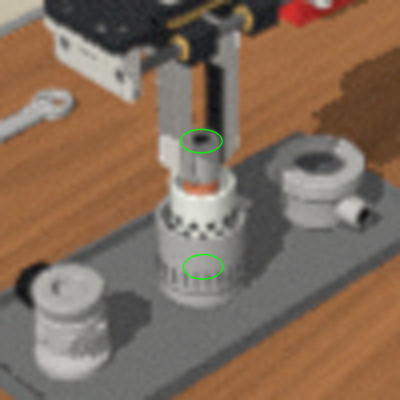

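Request:
jog_arm --pt "0 -0.0005 -0.0015 0 0 0 0" --pt "0 -0.0005 -0.0025 0 0 0 0" --pt "0 -0.0005 -0.0025 0 0 0 0" --pt "0 -0.0005 -0.0025 0 0 0 0" --pt "0 -0.0005 -0.0025 0 0 0 0.5" --pt "0 -0.0005 -0.0025 0 0 0 0.6" --pt "0 -0.0005 -0.0025 0 0 0 0.6" --pt "0 -0.0005 0.01 0 0 0 0.6" --pt "0 -0.0005 0.045 0 0 0 0.6" --pt "0 -0.0005 0.09 0 0 0 0.7"

```text
clock: 27.25
eef_pos: [611.6, -11.1, 186.1]
eef_rot: [-3.142, 0.001, -0.091]
wrist_force: [0.2, -0.7, 0.8]
finger_gap: 63.1
```

Request:
jog_arm --pt "0 0.015 0 0 0 0 0.8" --pt "0.001 0.055 0 0 0 0 0.8" --pt "0.001 0.105 0 0 0 0 0.8" --pt "0.002 0.155 0 0 0 0 0.8" --pt "0.003 0.205 0 0 0 0 0.8" --pt "0.004 0.255 -0.01 0 0 0 0.8" --pt "0.004 0.295 -0.03 0 0 0 0.8" --pt "0.004 0.318 -0.06 0 0 0 0.8" --pt "0.004 0.3268 -0.1 0 0 0 0.8" --pt "0.004 0.3268 -0.13 0 0 0 0.8"

```text
clock: 28.5
eef_pos: [614.7, 316.6, 52.3]
eef_rot: [3.141, 0.002, -0.09]
wrist_force: [0.4, -0.2, -1.1]
finger_gap: 75.0
```

Run:
```python
from h import *
im,K,R,t=cam("top")
s=manip.read_state();print(s['eef_pos'],s['finger_gap'])
c=cv2.resize(im[135:230,235:410],(800,434),interpolation=cv2.INTER_CUBIC)
for p,z,r in(((611.7,-11.1),84,21),((611.7,-11.1),113,13)):
    pts=np.array([((proj(K,R,t,[p[0]+r*np.cos(a),p[1]+r*np.sin(a),z])-[235,135]+.5)*4.571-.5) for a in np.linspace(0,6.28,60)])
    cv2.polylines(c,[np.round(pts*16).astype(int)],True,(0,255,0),1,cv2.LINE_AA,4)
cv2.imwrite("pics/t5z.png",c)
im,K,R,t=cam("side"); cv2.imwrite("pics/s5.png",cv2.resize(im[100:340,140:460],(800,600),interpolation=cv2.INTER_CUBIC))
```

```text
[613.24203297 315.5101341   48.12089422] 75.54855966957881
```

View pics/t5z.png

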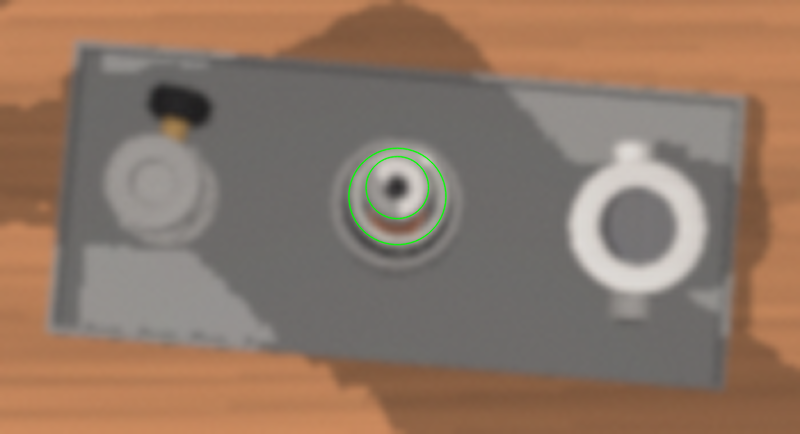

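View pics/s5.png

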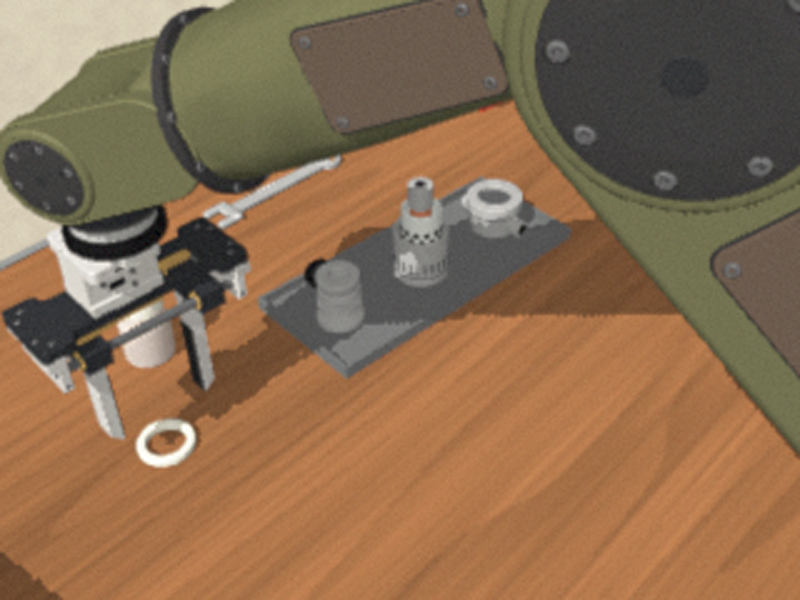

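The candle is in the basket. Next I'll lower onto the large ring.

Request:
jog_arm --pt "0 0 0 0 0 0 0.8" --pt "0 0 -0.015 0 0 0 0.8" --pt "0 0 -0.03 0 0 0 0.8" --pt "0 0 -0.038 0 0 0 0.8" --pt "0 0 -0.041 0 0 0 0.8" --pt "0 0 -0.041 0 0 0 0.8" --pt "0 0 -0.041 0 0 0 0.8" --pt "0 0 -0.041 0 0 0 0.8" --pt "0 0 -0.041 0 0 0 0.8" --pt "0 0 -0.041 0 0 0 0.8" --grip_force 10

```text
clock: 29.85
eef_pos: [615.9, 315.7, 13.8]
eef_rot: [-3.142, -0.0, -0.091]
wrist_force: [0.3, 0.6, 0.6]
finger_gap: 75.3
```

Request:
jog_arm --pt "0 0 -0.006 0 0 0 0.8" --pt "0 0 -0.0105 0 0 0 0.8" --pt "0 0 -0.0105 0 0 0 0.8" --pt "0 0 -0.0105 0 0 0 0" --pt "0 0 -0.0105 0 0 0 0" --pt "0 0 -0.0105 0 0 0 0" --pt "0 0 -0.0105 0 0 0 0" --pt "0 0 -0.0105 0 0 0 0" --pt "0 0 -0.0105 0 0 0 0" --pt "0 0 -0.0105 0 0 0 0"

```text
clock: 31.1
eef_pos: [616.0, 315.7, 3.4]
eef_rot: [-3.141, -0.0, -0.091]
wrist_force: [-0.2, 0.1, 1.5]
finger_gap: 49.9
```

Request:
jog_arm --pt "0 0 0.01 0 0 0 0" --pt "0 0 0.03 0 0 0 0" --pt "0 0 0.06 0 0 0 0" --pt "0 0 0.1 0 0 0 0" --pt "0 -0.005 0.14 0 0 0 0" --pt "-0.001 -0.02 0.155 0 0 0 0" --pt "-0.002 -0.05 0.155 0 0 0 0" --pt "-0.003 -0.09 0.155 0 0 0 0" --pt "-0.004 -0.13 0.155 0 0 0 0" --pt "-0.005 -0.17 0.155 0 0 0 0"

```text
clock: 32.35
eef_pos: [610.2, 143.6, 157.8]
eef_rot: [3.141, 0.001, -0.092]
wrist_force: [0.6, -0.2, -0.4]
finger_gap: 49.8
```

Request:
jog_arm --pt "-0.001 -0.04 0 0 0 0 0" --pt "-0.002 -0.08 0 0 0 0 0" --pt "-0.004 -0.12 0 0 0 0 0" --pt "-0.005 -0.16 0 0 0 0 0" --pt "-0.006 -0.2 0 0 0 0 0" --pt "-0.008 -0.235 0 0 0 0 0" --pt "-0.009 -0.255 0 0 0 0 0" --pt "-0.009 -0.266 -0.01 0 0 0 0" --pt "-0.009 -0.266 -0.04 0 0 0 0" --pt "-0.009 -0.266 -0.06 0 0 0 0"

```text
clock: 33.6
eef_pos: [601.3, -119.6, 96.1]
eef_rot: [-3.141, 0.002, -0.091]
wrist_force: [-0.2, -0.0, 0.4]
finger_gap: 49.6
```

```bash
python3 -c "
from ov import *
ov('side',8,25,3.2,'pics/r1.png',(0,3))"
```

```text
[ 600.32469345 -119.2717994    93.61423727] 49.76044353040966 [ 0.4  0.7 -2.4]
```

View pics/r1.png

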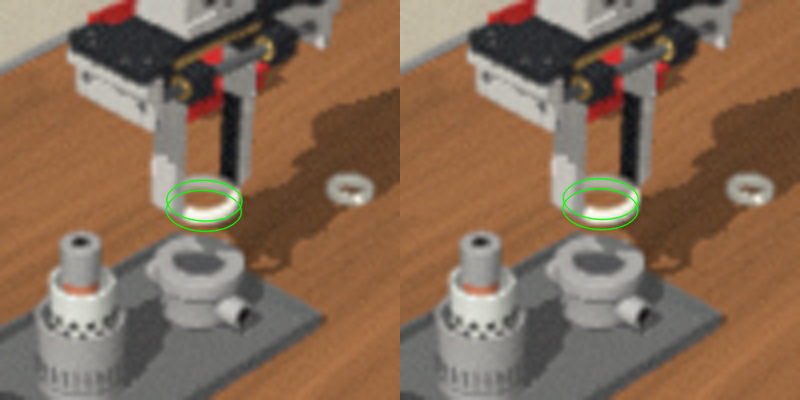

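Request:
jog_arm --pt "0 0 0 0 0 0 0" --pt "0 0 -0.01 0 0 0 0" --pt "0 0 -0.02 0 0 0 0" --pt "0 0 -0.03 0 0 0 0" --pt "0 0 -0.036 0 0 0 0" --pt "0 0 -0.036 0 0 0 0" --pt "0 0 -0.036 0 0 0 0" --pt "0 0 -0.036 0 0 0 0" --pt "0 0 -0.036 0 0 0 0" --pt "0 0 -0.036 0 0 0 0"

```text
clock: 34.9
eef_pos: [601.9, -120.3, 62.3]
eef_rot: [3.142, -0.0, -0.091]
wrist_force: [-0.1, -0.1, -0.5]
finger_gap: 49.9
```

```bash
python3 -c "
from ov import *
ov('side',8,25,3.2,'pics/r2.png',(0,),80)
im,K,R,t=cam('top');b=cv2.resize(im[140:230,330:420],(450,450),interpolation=cv2.INTER_CUBIC);cv2.imwrite('pics/r2t.png',b)"
```

```text
[ 601.9334556  -120.30671118   62.31324861] 50.14441381111008 [-0.5 -1.1  1.1]
```

View pics/r2.png

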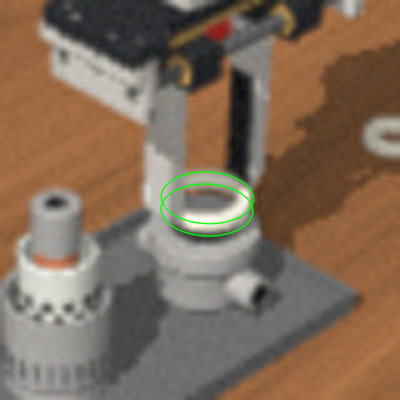

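View pics/r2t.png

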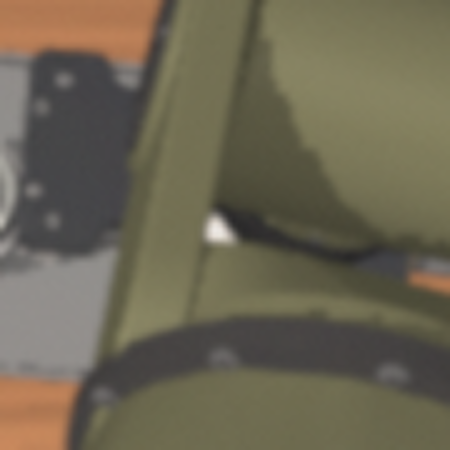

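Request:
jog_arm --pt "0 -0.0003 -0.004 0 0 0 0" --pt "0 -0.0003 -0.008 0 0 0 0" --pt "0 -0.0003 -0.0105 0 0 0 0" --pt "0 -0.0003 -0.0118 0 0 0 0" --pt "0 -0.0003 -0.0118 0 0 0 0" --pt "0 -0.0003 -0.0118 0 0 0 0" --pt "0 -0.0003 -0.0118 0 0 0 0" --pt "0 -0.0003 -0.0118 0 0 0 0" --pt "0 -0.0003 -0.0118 0 0 0 0" --pt "0 -0.0003 -0.0118 0 0 0 0"

```text
clock: 36.25
eef_pos: [601.9, -120.6, 50.4]
eef_rot: [3.142, 0.0, -0.091]
wrist_force: [-0.1, 0.4, -1.0]
finger_gap: 49.7
```

Request:
jog_arm --pt "0 0 0 0 0 0 0.58" --pt "0 0 0 0 0 0 0.65" --pt "0 0 0 0 0 0 0.65" --pt "0 0 0.005 0 0 0 0.65" --pt "0 0 0.025 0 0 0 0.65" --pt "0.001 -0.015 0.06 0 0 0 0.65" --pt "0.004 -0.06 0.08 0 0 0 0.65" --pt "0.006 -0.11 0.08 0 0 0 0.65" --pt "0.008 -0.155 0.07 0 0 0 0.65" --pt "0.01 -0.185 0.05 0 0 0 0.65"

```text
clock: 37.5
eef_pos: [612.2, -308.0, 102.6]
eef_rot: [3.14, -0.003, -0.092]
wrist_force: [0.4, 0.7, -1.1]
finger_gap: 61.1
```

Request:
jog_arm --pt "0.001 -0.01 -0.01 0 0 0 0.65" --pt "0.001 -0.0146 -0.025 0 0 0 0.65" --pt "0.001 -0.0146 -0.05 0 0 0 0.65" --pt "0.001 -0.0146 -0.07 0 0 0 0.65" --pt "0.001 -0.0146 -0.082 0 0 0 0.65" --pt "0.001 -0.0146 -0.088 0 0 0 0.65" --pt "0.001 -0.0146 -0.088 0 0 0 0.65" --pt "0.001 -0.0146 -0.088 0 0 0 0.65" --pt "0.001 -0.0146 -0.088 0 0 0 0.65" --pt "0.001 -0.0146 -0.088 0 0 0 0.65"

```text
clock: 38.75
eef_pos: [613.0, -320.3, 12.7]
eef_rot: [3.141, -0.0, -0.091]
wrist_force: [0.6, 0.7, 0.1]
finger_gap: 61.1
```

Run:
```python
from h import *
im,K,R,t=cam("top")
s=manip.read_state();print(s['eef_pos'],s['finger_gap'])
c=cv2.resize(im[135:230,235:410],(800,434),interpolation=cv2.INTER_CUBIC)
for p,z,r in(((601.9,-120.6),55,25),((601.9,-120.6),47,31)):
    pts=np.array([((proj(K,R,t,[p[0]+r*np.cos(a),p[1]+r*np.sin(a),z])-[235,135]+.5)*4.571-.5) for a in np.linspace(0,6.28,60)])
    cv2.polylines(c,[np.round(pts*16).astype(int)],True,(0,255,0),1,cv2.LINE_AA,4)
cv2.imwrite("pics/t6z.png",c)
```

```text
[ 612.95334062 -320.31149409   12.64906874] 61.565204250670845
```

View pics/t6z.png

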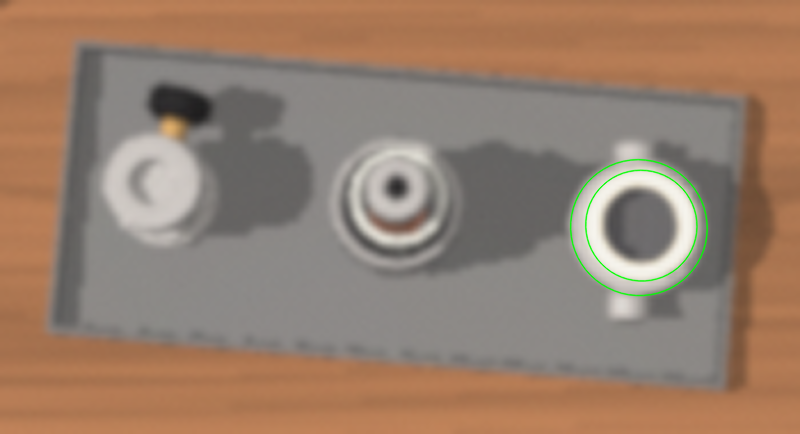

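The large ring is centred on the head. Next is the small ring.

Request:
jog_arm --pt "0 0 -0.006 0 0 0 0.65" --pt "0 0 -0.0095 0 0 0 0.65" --pt "0 0 -0.0095 0 0 0 0.65" --pt "0 0 -0.0095 0 0 0 0" --pt "0 0 -0.0095 0 0 0 0" --pt "0 0 -0.0095 0 0 0 0" --pt "0 0 -0.0095 0 0 0 0" --pt "0 0 -0.0095 0 0 0 0" --pt "0 0 -0.0095 0 0 0 0" --pt "0 0 -0.0095 0 0 0 0"

```text
clock: 40.05
eef_pos: [612.9, -320.3, 3.0]
eef_rot: [3.141, -0.0, -0.091]
wrist_force: [-0.9, 1.4, 1.8]
finger_gap: 34.3
```

Request:
jog_arm --pt "0 0 0.01 0 0 0 0" --pt "0 0 0.03 0 0 0 0" --pt "0 0 0.06 0 0 0 0" --pt "0 0 0.1 0 0 0 0" --pt "0 0.005 0.14 0 0 0 0" --pt "0 0.02 0.155 0 0 0 0" --pt "0.001 0.05 0.155 0 0 0 0" --pt "0.002 0.09 0.155 0 0 0 0" --pt "0.003 0.13 0.155 0 0 0 0" --pt "0.003 0.17 0.155 0 0 0 0"

```text
clock: 41.3
eef_pos: [615.4, -148.0, 157.5]
eef_rot: [-3.141, 0.001, -0.091]
wrist_force: [0.0, -0.4, 0.7]
finger_gap: 34.7
```

Gap reads 34.5 rather than 36, so I'll look before placing.

```bash
python3 -c "
from ov import *
ov('side',8,18,3,'pics/q1.png',(0,2),50)"
```

```text
[ 615.53691888 -143.79239618  157.57216727] 34.60826782726268 [-0.6  3.9  0.4]
```

View pics/q1.png

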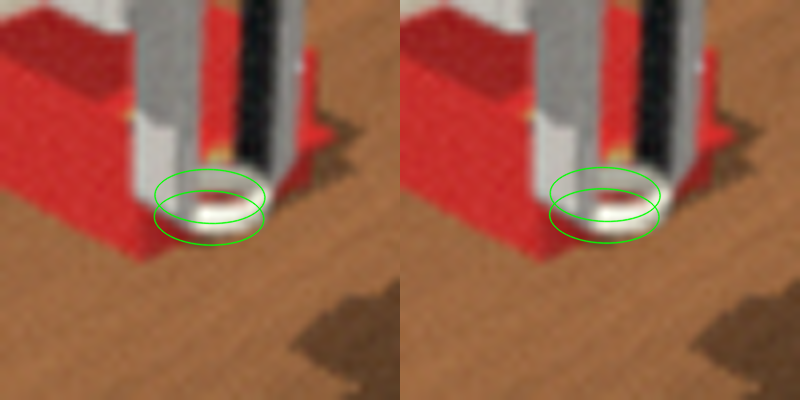

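Request:
jog_arm --pt "0.001 0.03 0 0 0 0 0" --pt "0.001 0.065 0 0 0 0 0" --pt "0.002 0.1 0 0 0 0 0" --pt "0.003 0.14 0 0 0 0 0" --pt "0.004 0.18 0 0 0 0 0" --pt "0.005 0.215 0 0 0 0 0" --pt "0.0055 0.237 0 0 0 0 0" --pt "0.0055 0.2425 -0.01 0 0 0 0" --pt "0.0055 0.2425 -0.04 0 0 0 0" --pt "0.0055 0.2425 -0.06 0 0 0 0"

```text
clock: 42.6
eef_pos: [620.7, 91.2, 95.7]
eef_rot: [3.141, 0.002, -0.092]
wrist_force: [0.5, 0.5, -0.6]
finger_gap: 34.3
```

Request:
jog_arm --pt "0 0 0 0 0 0 0" --pt "0 0 -0.008 0 0 0 0" --pt "0 0 -0.016 0 0 0 0" --pt "0 0 -0.021 0 0 0 0" --pt "0 0 -0.022 0 0 0 0" --pt "0 0 -0.022 0 0 0 0" --pt "0 0 -0.022 0 0 0 0" --pt "0 0 -0.022 0 0 0 0" --pt "0 0 -0.022 0 0 0 0" --pt "0 0 -0.022 0 0 0 0"

```text
clock: 43.85
eef_pos: [621.4, 92.3, 76.0]
eef_rot: [-3.142, -0.0, -0.091]
wrist_force: [-0.0, -0.6, -0.3]
finger_gap: 34.5
```

```bash
python3 -c "
from ov import *
ov('side',8,18,3,'pics/q2.png',(0,3),50)"
```

```text
[621.41379117  92.28160505  75.96367843] 34.269533929059975 [-0.5 -0.1  0.4]
```

View pics/q2.png

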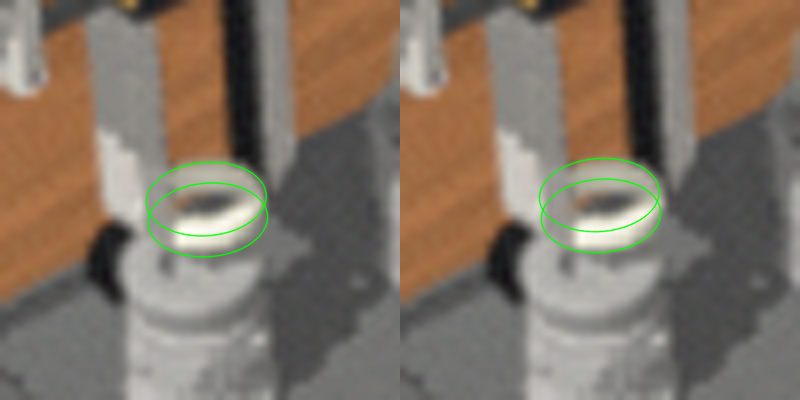

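```bash
python3 -c "
from h import *
im,K,R,t=cam('side')
p=manip.read_state()['eef_pos'];q=proj(K,R,t,p).astype(int)
b=im[q[1]-30:q[1]+20,q[0]-30:q[0]+30]
cv2.imwrite('pics/q3.png',cv2.resize(b,(720,600),interpolation=cv2.INTER_CUBIC))"
```

```text
(no output)
```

View pics/q3.png

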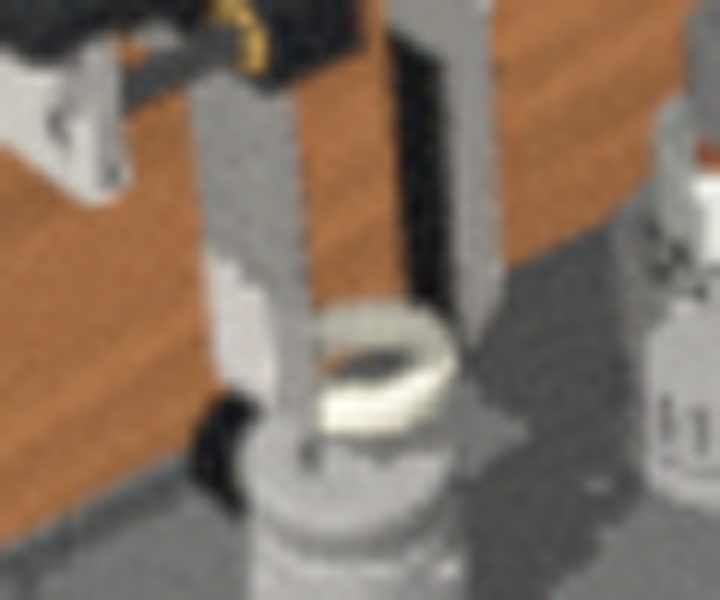

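Run:
```python
from h import *
from scipy.spatial.transform import Rotation as Ro
im,K,R,t=cam('side')
p=manip.read_state()['eef_pos'];q=proj(K,R,t,p).astype(int);o=q-[20,25]
T=[]
for a,b in((0,0),(8,0),(-8,0),(0,8),(0,-8),(-15,0)):
    c=cv2.resize(im[o[1]:o[1]+40,o[0]:o[0]+40],(266,266),interpolation=cv2.INTER_CUBIC);k=266/40
    M=Ro.from_euler('xy',[a,b],degrees=True).as_matrix()
    for z,r in((-4,18),(4,18),(4,11)):
        pts=np.array([(proj(K,R,t,p+[0,0,1]+M@[r*np.cos(w),r*np.sin(w),z])-o+.5)*k-.5 for w in np.linspace(0,6.28,60)])
        cv2.polylines(c,[np.round(pts*16).astype(int)],True,(0,255,0),1,cv2.LINE_AA,4)
    cv2.putText(c,f"{a},{b}",(5,20),0,.6,(0,0,255),2);T.append(c)
cv2.imwrite('pics/q4.png',np.vstack([np.hstack(T[:3]),np.hstack(T[3:])]))
```

```text
(no output)
```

View pics/q4.png

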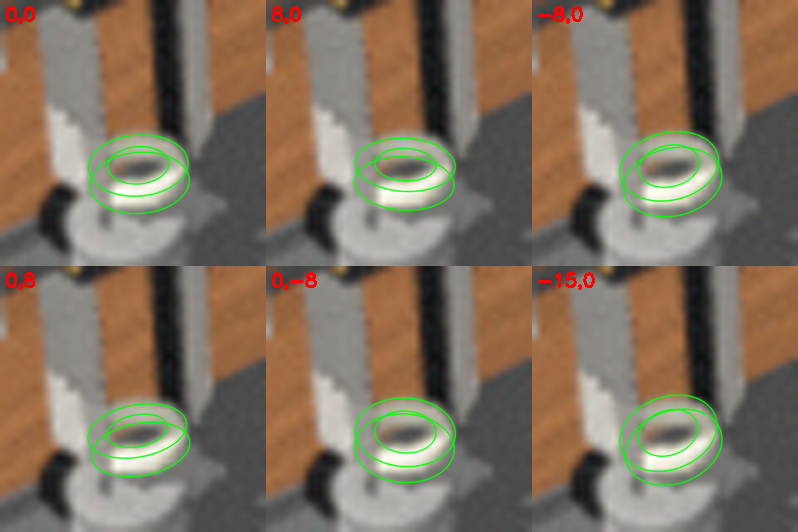

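The level ring model (0,0) fits the image, so it is safe to place. I'll shift it over the valve and lower it.

Request:
jog_arm --pt "0 0.003 0 0 0 0 0" --pt "0 0.0061 -0.004 0 0 0 0" --pt "0 0.0061 -0.008 0 0 0 0" --pt "0 0.0061 -0.011 0 0 0 0" --pt "0 0.0061 -0.0126 0 0 0 0" --pt "0 0.0061 -0.0136 0 0 0 0" --pt "0 0.0061 -0.0136 0 0 0 0" --pt "0 0.0061 -0.0136 0 0 0 0" --pt "0 0.0061 -0.0136 0 0 0 0" --pt "0 0.0061 -0.0136 0 0 0 0"

```text
clock: 45.25
eef_pos: [621.4, 98.4, 62.4]
eef_rot: [-3.142, -0.0, -0.091]
wrist_force: [-0.5, 0.5, 0.6]
finger_gap: 34.5
```

```bash
python3 -c "
from ov import *
ov('side',8,18,3,'pics/q5.png',(0,),50)"
```

```text
[621.39964963  98.36860771  62.35079705] 34.58660723517013 [-0.3 -0.6 -0.4]
```

View pics/q5.png

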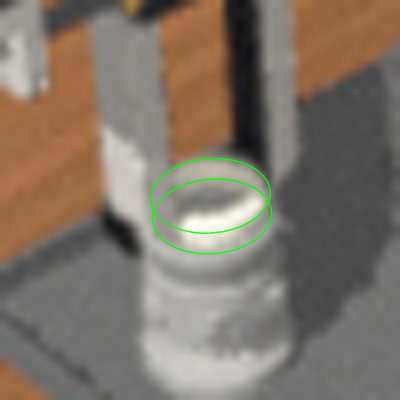

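Request:
jog_arm --pt "0 0 -0.0005 0 0 0 0" --pt "0 0 -0.001 0 0 0 0" --pt "0 0 -0.0012 0 0 0 0" --pt "0 0 -0.0012 0 0 0 0" --pt "0 0 -0.0012 0 0 0 0" --pt "0 0 -0.0012 0 0 0 0" --pt "0 0 -0.0012 0 0 0 0" --pt "0 0 -0.0012 0 0 0 0" --pt "0 0 -0.0012 0 0 0 0" --pt "0 0 -0.0012 0 0 0 0"

```text
clock: 46.55
eef_pos: [621.6, 98.4, 62.0]
eef_rot: [-3.141, -0.001, -0.091]
wrist_force: [-3.0, -0.3, 8.2]
finger_gap: 34.2
```

Request:
jog_arm --pt "0 0 0 0 0 0 0.4" --pt "0 0 0 0 0 0 0.48" --pt "0 0 0 0 0 0 0.55" --pt "0 0 0 0 0 0 0.55" --pt "0 0 0.005 0 0 0 0.55" --pt "0 0 0.025 0 0 0 0.6" --pt "0 0 0.06 0 0 0 0.6" --pt "0 0 0.1 0 0 0 0.6" --pt "-0.02 0.01 0.12 0 0 0 0.6" --pt "-0.05 0.03 0.13 0 0 0 0.6"

```text
clock: 47.8
eef_pos: [571.5, 128.3, 193.9]
eef_rot: [-3.141, -0.003, -0.092]
wrist_force: [0.3, 0.2, 0.1]
finger_gap: 56.2
```

Request:
jog_arm --pt "-0.03 0.03 0 0 0 0 0.6" --pt "-0.06 0.06 0 0 0 0 0.6" --pt "-0.09 0.09 0 0 0 0 0.6" --pt "-0.12 0.12 0 0 0 0 0.6" --pt "-0.14 0.15 0 0 0 0 0.6" --pt "-0.15 0.17 0 0 0 0 0.6" --pt "-0.15 0.18 0 0 0 0 0.6" --pt "-0.15 0.18 0 0 0 0 0.6" --pt "-0.15 0.18 0 0 0 0 0.6" --pt "-0.15 0.18 0 0 0 0 0.6"

```text
clock: 49.05
eef_pos: [421.7, 307.8, 191.2]
eef_rot: [3.141, 0.0, -0.092]
wrist_force: [0.5, -0.5, 1.1]
finger_gap: 56.2
```

Run:
```python
from h import *
im,K,R,t=cam("top")
s=manip.read_state();print(s['eef_pos'],s['finger_gap'])
c=cv2.resize(im[135:230,235:410],(800,434),interpolation=cv2.INTER_CUBIC);cc=c.copy()
for p,z,r in(((601.9,-120.6),55,25),((601.9,-120.6),47,31),((621.45,98.4),59,22),((621.45,98.4),67,18),((611.7,-11.1),58,29),((611.7,-11.1),113,13)):
    pts=np.array([((proj(K,R,t,[p[0]+r*np.cos(a),p[1]+r*np.sin(a),z])-[235,135]+.5)*4.571-.5) for a in np.linspace(0,6.28,60)])
    cv2.polylines(c,[np.round(pts*16).astype(int)],True,(0,255,0),1,cv2.LINE_AA,4)
cv2.imwrite("pics/t7z.png",c)
im,K,R,t=cam("side"); cv2.imwrite("pics/s7f.png",im);cv2.imwrite("pics/s7.png",cv2.resize(im[160:260,230:390],(800,500),interpolation=cv2.INTER_CUBIC))
```

```text
[421.65676404 307.89407782 191.1503552 ] 56.158363483674336
```

View pics/t7z.png

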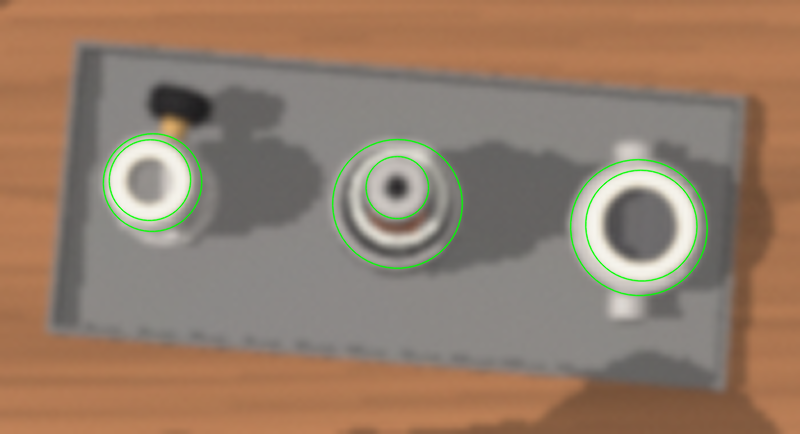

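View pics/s7.png

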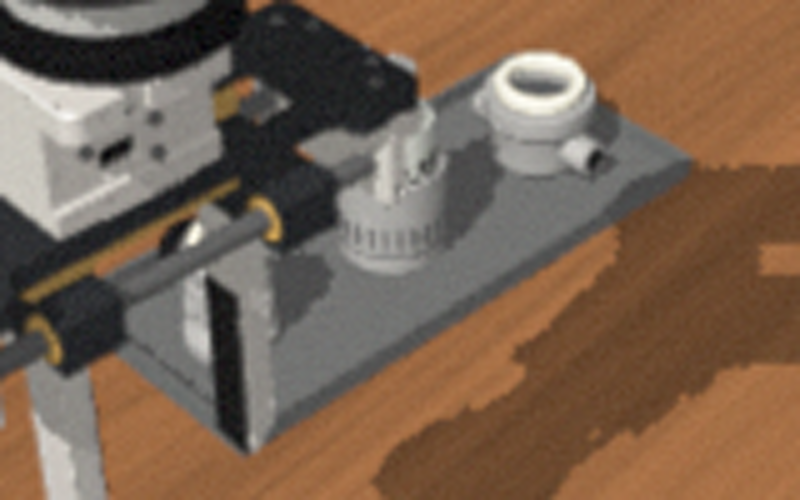

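View pics/s7f.png

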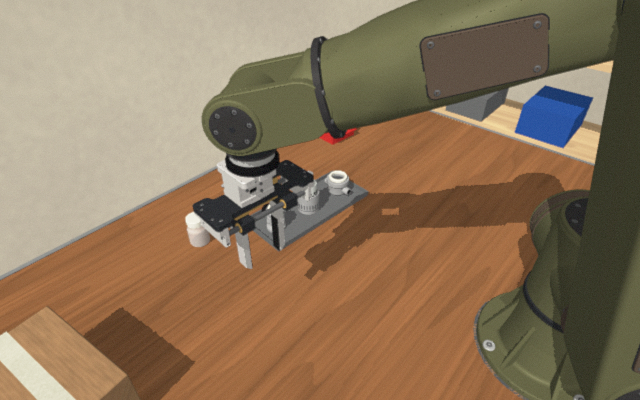

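The top view shows everything in place. I'll move the arm clear for an unobstructed side view.

Request:
jog_arm --pt "0 -0.03 0.01 0 0 0 0.6" --pt "0 -0.08 0.02 0 0 0 0.6" --pt "0 -0.13 0.03 0 0 0 0.6" --pt "0 -0.18 0.04 0 0 0 0.6" --pt "0 -0.23 0.05 0 0 0 0.6" --pt "0 -0.28 0.05 0 0 0 0.6" --pt "0 -0.33 0.05 0 0 0 0.6" --pt "0 -0.38 0.05 0 0 0 0.6" --pt "-0.01 -0.43 0.05 0 0 0 0.6" --pt "-0.02 -0.48 0.05 0 0 0 0.6"

```text
clock: 50.4
eef_pos: [400.7, -173.4, 241.3]
eef_rot: [3.142, -0.0, -0.091]
wrist_force: [0.6, -0.4, 0.5]
finger_gap: 56.5
```

Request:
jog_arm --pt "-0.02 -0.04 0 0 0 0 0.6" --pt "-0.04 -0.08 0 0 0 0 0.6" --pt "-0.06 -0.12 0 0 0 0 0.6" --pt "-0.08 -0.16 0 0 0 0 0.6" --pt "-0.1 -0.2 0 0 0 0 0.6" --pt "-0.12 -0.22 0 0 0 0 0.6" --pt "-0.12 -0.22 0 0 0 0 0.6" --pt "-0.12 -0.22 0 0 0 0 0.6" --pt "-0.12 -0.22 0 0 0 0 0.6" --pt "-0.12 -0.22 0 0 0 0 0.6"

```text
clock: 51.65
eef_pos: [281.9, -391.2, 241.2]
eef_rot: [3.141, -0.0, -0.09]
wrist_force: [0.5, 0.9, 0.1]
finger_gap: 56.1
```

Run:
```python
from h import *
a=cv2.imread("pics/top0.png").astype(int)
im,K,R,t=cam("top"); d=np.abs(a-im).max(2)[100:145,170:235];print('jar diff',d.max(),d.mean())
s=manip.read_state();print(s['eef_pos'],s['qd'].round(3))
im,K,R,t=cam("side"); o=np.array([230,160])
c=cv2.resize(im[160:260,230:390],(800,500),interpolation=cv2.INTER_CUBIC)
for p,z,r in(((601.9,-120.6),55,25),((621.45,98.4),67,18),((621.45,98.4),59,18),((611.7,-11.1),113,13)):
    pts=np.array([((proj(K,R,t,[p[0]+r*np.cos(a),p[1]+r*np.sin(a),z])-o+.5)*5-.5) for a in np.linspace(0,6.28,60)])
    cv2.polylines(c,[np.round(pts*16).astype(int)],True,(0,255,0),1,cv2.LINE_AA,4)
cv2.imwrite("pics/s8.png",c)
```

```text
jar diff 3 0.88
[ 281.76538461 -391.28635122  241.21265468] [-0.006 -0.    -0.002  0.002  0.001 -0.002]
```

View pics/s8.png

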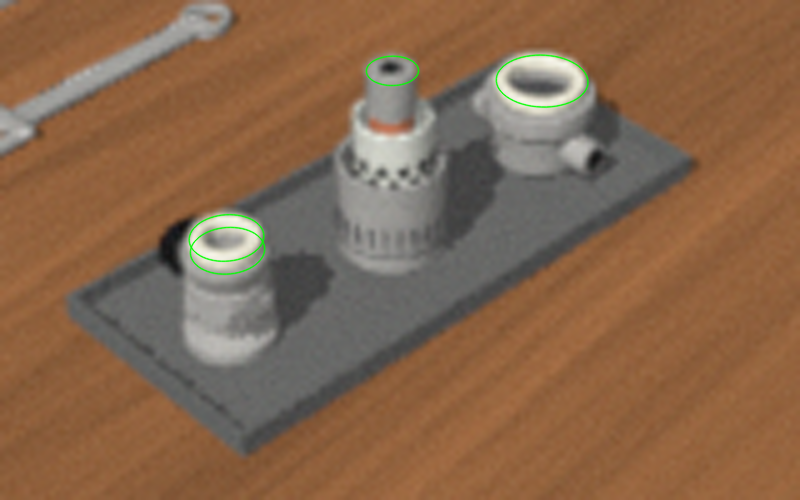

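The side view shows both rings flat and centred on their flanges, at about (227,235) and (542,80). The candle top is where it should be at (391,70), and the jar is unmoved. I'm handing the job in.

```bash
python3 -c "
from cell import manip
print(manip.sign_off())"
```

```text
the job is handed in; nothing more can be done
None
```

The gas filter is laid out as asked and the job is handed in, at about 52 s of the 109 s allowed. I worked in the order given: bowl, basket, candle, large ring on the head, small ring on the valve.

**Final checks:** In both camera views, the bowl, candle and both rings sit where they should, to within about 1 mm. Both rings lie flat and centred on their flanges. The basket stands upright in the bowl and the candle in the basket. The valve and head show no visible movement. The jar area of the top picture is unchanged from the start.

**Problems along the way:**
- **Bowl:** I first set it down 2.8 mm off the valve–head line, so I regripped and moved it. The next picture showed it on target.
- **Small ring:** The fingers read about 34.5 mm on a 36 mm ring, and I never found out why. The ring looked level in the gripper and sits centred on the valve. The wrist force peaked at about 8 N in the readings as it was set down.

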